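Shut and lock the battery cover of the kitchen scale

ROBOT

A 6-joint arm with a two-finger parallel gripper is mounted at the origin on a cart in front of the work surface, level with it; the furniture and walls round the work are solid. World frame = base frame: x ahead of the robot, y to its left, z up, the work surface at z = 0. Lengths are in mm, angles in rad, forces in N, time in s.
With the tool pointing down it reaches from about 400 to 925 mm from the base axis. Payload 12.5 kg.
Tool frame: the origin (TCP) lies midway between the tips of the shut fingers; the grasp point (between the pads) lies 19 mm behind it (env.pinch_z is the distance from the TCP to the grasp point, in mm); z points along the fingers, y is the line along which they close (so a half turn about z gives the same grasp; the last joint's range is limited). The gripper opens to 95 mm and grips with 3 to 60 N. Pads are 20 mm wide; open, the fingers measure 119 mm over their backs; the gripper's body (75 mm by 180 mm) begins 59 mm behind the grasp point.
Start: joints at [1.176, 0.491, 1.559, -0, 1.092, -0.106], TCP at [177.984, 599.14, 214.661] pointing down, gripper open.
Joint ranges: [-3.1, 3.1], [-0.84, 2.19], [0.05, 2.79], [-1.13, 4.28], [0.06, 2.93], [-2.69, 2.69]. Speed limits (rad/s): [2.22, 2.22, 2.79, 3.14, 3.14, 3.14].

INTERFACE

Orientations are given as [roll, pitch, yaw] about the fixed x, y, z axes, in that order (R = Rz(yaw) Ry(pitch) Rx(roll)).
In Python, from cell import readout, eyes, job_done, env gives the robot as it stands.
- The arm moves only by the shell command python3 -m jog 'ROWS'. ROWS is a JSON object of lists of equal length, an entry for each row: "dp": the shift along the tool's x, y, z in mm, a list of three; "twist": the turn about the tool's z in degrees; "claw": the closure, from -1 (fully open) to 1 (shut). A call has 1 to 8 rows; each row is the pose to reach, as a shift and turn from the pose commanded when the call began, along the tool's axes at that moment; what a row does not reach only later rows make up. A row lasts 1/12 s, in which the tool goes at most 41.7 mm and 7.16 degrees, less where a joint would pass 70% of its speed; a pose out of reach is approached as far as the arm can. A call with a gripper value outside its range is refused whole. The fingers move at their own pace and stop on an object; the grip force is fixed at half the most. Time passes only in rows, so rows that repeat a pose let the fingers close. It gives the time, the measured TCP pose, the force and the opening at its end, in the units of the state.
- readout.state(): the state, without advancing time (a new reading comes with each control period).
- eyes.read_camera(name): name is "scene" or "top" or "wrist"; returns the picture (420x560x3 uint8, red, green, blue); there is no depth.
- eyes.camera_model(name): a dict with "intrinsics" (3x3 intrinsics, pixels), "R" (3x3) and "t" (3): a world point X has camera coordinates R X + t. Camera axes: x right, y down, z forward; pixel columns grow to the right and rows downward; lengths in mm; the calibration is good to about 2 mm. The wrist camera is an equidistant fisheye: a pixel r from the principal point sees the ray r / f radians off the axis. A picture is of the moment at which its call begins: read the wrist's pose just before it. camera_model takes no time and is no camera call; for the wrist camera it gives the pose at the moment of the call.
- job_done(): hands the job in, once; it reports no verdict.
The state is a dict: "t": time; "joints": joint angles; "qvel": joint speeds; "tau": joint torques, N m; "eef_pos": TCP position; "tcp_rot": TCP orientation; "ft_force": force on the tool from outside, world axes, zero at the start; "moment": the same for the moment, N m; "opening": opening from 0.0 (shut) to 1.0 (fully open).
Only numpy, scipy, OpenCV 4.12 (cv2) and the standard library are available. Lean on these libraries where they do the work, as an engineer would, in place of code of your own. Each camera call takes 0.05 s, during which the arm holds its last target. There are 200 camera calls.

TASK

The kitchen scale lies upside down with fresh batteries in it and its battery cover swung open. Swing the cover fully shut on its pivot, then take the flat-ended cheese knife (dark wooden handle) from the block, put the end of its blade in the slot of the cover's lock and turn it clockwise (seen from above) to its stop, about a quarter turn, so that its hook lies behind the steel post. Stand the knife back upright in its place in the block, blade down and fully home, and leave the white-handled fork and the other things where they are.

Things in the scene. Friction and masses are not known exactly. Their poses are not given: they have to be found in the camera images.
- scale: Kitchen scale lying upside down, fixed: blue-green body 170 (x) x 230 (y) mm on a steel platform 190 x 250 mm. Origin: centre of the platform, on the worktop; z up. Its level underside is at z = 30 mm. Four feet (30 mm across) stand up to z = 44 mm at x = +-62, y = +-95 mm. Bay with two cells, 40 x 58 mm, at x = -15, y = -10 mm. A rib 6 mm high runs along x = -48 mm, y = -34 to 26 mm.
- cover_pin (a point): Top of the steel pivot pin of the cover (head 24 mm across), fixed to the scale at its x = -15, y = -64 mm, 40.5 mm above the worktop. The white cover that swings about it is a level plate 60 mm wide and 7 mm thick (z = 30.5 to 37.5 mm), reaching from 20 mm behind the pin to 128 mm beyond it. Its axes are the scale's.
- cover (a joint): Angle of the cover about its pin, rad: 0 fully shut (stop), growing as it opens, clockwise from above, to 1.3. At angle a it points along (sin a, cos a) in the scale's x, y: shut, along +y. It stays where it is left (friction 0.15 N m). If the hook is turned out before the cover is shut, it strikes the post and keeps the cover open.
- cover_rail (a point): Where to push: on the outer face of the cover's rail, 85 mm from the pin, 38.5 mm above the worktop. Site axes: x along the cover away from the pin, -y straight out of that face; push towards +y to shut. The rail, 4.5 mm wide and up to z = 43.5 mm, runs along this trailing edge from 19 to 124 mm from the pin.
- catch_post (a point): Centre of the top of the catch: an upright steel post 8 mm across and 13 mm high on the scale's underside, at its x = -51, y = 36 mm, just beside the shut cover's edge. Locked, the hook lies behind it (on its -x side, 2 mm of play) and keeps the cover from opening.
- lock (a joint): Turn of the lock in its cover, rad: 0 unlocked, 1.5 locked (stop), growing clockwise seen from above. Starts at 0 to 0.08. It turns with light friction (0.05 N m) and stays where it is left; it is meant to be turned only with the cover shut.
- lock_slot (a point): Centre of the slot's mouth, on the lock's axis, 100 mm from the pin along the cover, 43 mm above the worktop. x along the slot, towards the steel hook that turns with it (out to 52 mm). Slot in a round steel face 45 mm across: open at both ends, 6.5 mm wide, 8.5 mm deep, bevelled to 10.5 mm in the top 2 mm. Cover shut: unlocked, x is the scale's -y (within 9 degrees); locked, its -x.
- knife: Flat-ended cheese knife, 115 mm long, 0.11 kg, standing blade down in the block. Origin: middle of the blade's straight lower end; z up along the knife. Steel blade 30 (x) x 3 (y) mm to z = 45; bolster 34 x 18 mm, z = 45 to 51; dark wooden handle 24 (x) x 16 (y) mm, z = 51 to 115: grip across the 16 mm. Fully home, the bolster rests on the block. A half turn makes no difference.
- block: Light wooden block 126 (x) x 72 (y) x 55 mm high, fixed where it stands, holding the knife and the fork. Origin: centre of its underside; z up. Two alike slots, 40 mm along x, 10 mm along y and 48 mm deep, mouths bevelled 3 mm, at x = -32 and x = +32 mm.
- block_slot0 (a point): Centre of the mouth of the slot at the block's x = -32 mm, 55 mm above the worktop; x axis along the slot.
- block_slot1 (a point): Centre of the mouth of the slot at the block's x = +32 mm, 55 mm above the worktop; x axis along the slot.
- fork: Cheese fork with a white handle, else of the knife's shape and size, standing in the block's other slot. Origin at the lower end, z up. To be left alone.
- mug: White mug with a red-brown inside, 62 x 92 x 51 mm; origin under its centre. Bystander.
- tin: Food tin with a white label, 57 mm across, 72 mm high; origin under its centre. Bystander.
- timer: Red and cream wind-up kitchen timer, 63 mm across, 44 mm high; origin under its centre. Bystander.
Not all that is in view belongs to the job. Leave any red look-alike of the knife alone.

How it is judged (in metres and radians):
On the way, in this order (a step that is already met when the one before it is completed fails the run):
1. the cover is swung fully shut, the lock still unlocked (value of joint cover below 0.05 rad and value of joint lock below 0.4 rad), for 0.2 s.
2. the knife's blade, in the slot, has turned the lock to its stop with the cover shut (value of joint lock above 1.35 rad and value of joint cover below 0.05 rad and distance between knife and lock_slot below 0.018 m and z of knife in the frame of lock_slot below -0.002 m), for 0.1 s.
At the end, for the whole second after the job is handed in: Cover shut (within 0.05 rad), lock turned to its stop (past 1.35 of 1.5 rad), and the knife released and at rest, upright within 0.15 rad, in a slot of the block with its bolster down on the block's top (within 6 mm) and its blade end within 15 mm of the slot's centre (value of joint cover below 0.05 rad and value of joint lock above 1.35 rad and z of knife in the frame of block below 0.016 m and angle between knife's own z axis and vertical below 0.15 rad and (horizontal distance between knife and block_slot0 below 0.015 m or horizontal distance between knife and block_slot1 below 0.015 m) and linear speed of knife below 0.02 m/s); the robot touches nothing.
It fails at once if the fork is pulled out or shifted by more than 25 mm (distance of fork from where it was at the start of the episode above 0.025 m).
It fails at once if the mug, the tin or the timer is shifted by more than 25 mm (distance of any of mug, tin, timer from where it was at the start of the episode above 0.025 m).
It also fails if it takes over 69 s, if anything falls off the work surface, if the arm or the gripper's body presses on something with over 40 N, if the wrist force passes 120 N, or if a joint passes its speed limit or range.

## Working session

There is one attempt and no reset: what is moved stays moved. The work goes in short steps, Python scripts to look and compute and a shell command to move; the robot and the scene stay as the last step left them, time stands still between calls to the robot, and variables do not carry over. Pictures are saved under pics/ and viewed, on a budget of 10 in all, crops included, one or two more only if the job needs it, and the job is handed in when it is done.

```bash
ls; mkdir -p pics; python3 - <<'E'
from cell import readout, eyes, env
import cv2,numpy as np
print(readout.state())
a=eyes.read_camera("scene");b=eyes.read_camera("top");w=eyes.read_camera("wrist")
np.savez('pics/raw0.npz',a=a,b=b,w=w)
for n in("scene","top","wrist"):print(n,eyes.camera_model(n))
cv2.imwrite("pics/s0.png",cv2.resize(a[:,:,::-1],(800,600),interpolation=cv2.INTER_CUBIC));cv2.imwrite("pics/t0.png",cv2.resize(b[:,:,::-1],(800,600),interpolation=cv2.INTER_CUBIC))
E
```

```text
pics
{'t': 0.0, 'joints': array([ 1.17639798e+00,  4.91583932e-01,  1.55947408e+00,  3.90212579e-06,
        1.09172203e+00, -1.05625151e-01]), 'qvel': array([-0.00058915, -0.00035687,  0.00084965,  0.00060357, -0.00231011,
       -0.00055694]), 'tau': array([ 1.83301679e-03, -6.12640500e+01, -2.58182591e+01,  6.93172077e-02,
        4.81982832e-02, -1.46076968e-04]), 'eef_pos': array([177.87651597, 598.88050429, 214.03813609]), 'tcp_rot': array([-3.14041225e+00, -1.28626105e-04,  2.85281758e+00]), 'ft_force': array([ 0.06229287, -0.80027403, -0.09816895]), 'moment': array([-0.00023496,  0.00560261, -0.03857552]), 'opening': 0.998290828488649}
scene {'intrinsics': array([[487.89855201,   0.        , 288.00013471],
       [  0.        , 487.89855201, 209.53524841],
       [  0.        ,   0.        ,   1.        ]]), 'R': array([[ 0.52662564, -0.85000381,  0.01260759],
       [-0.57395241, -0.36645813, -0.73231623],
       [ 0.62709175,  0.37842035, -0.68084799]]), 't': array([-320.76521878,  374.77605305,  887.05964398])}
top {'intrinsics': array([[509.45201468,   0.        , 277.4387035 ],
       [  0.        , 509.45201468, 209.34369229],
       [  0.        ,   0.        ,   1.        ]]), 'R': array([[-0.02254705, -0.99964413, -0.01425626],
       [-0.99564438,  0.02374261, -0.09015846],
       [ 0.09046486,  0.01216136, -0.99582539]]), 't': array([   9.63139448,  547.49431315, 1243.00235416])}
wrist {'intrinsics': array([[325.1922621 ,   0.        , 280.80900167],
       [  0.        , 325.1922621 , 208.91380279],
       [  0.        ,   0.        ,   1.        ]]), 'R': array([[ 2.85886378e-01,  9.58263469e-01, -3.20424172e-04],
       [ 9.15259312e-01, -2.72957528e-01,  2.96301500e-01],
       [ 2.83847441e-01, -8.50018340e-02, -9.55094403e-01]]), 't': array([-623.86981357,  -32.87421964,  391.54081655])}
```

View pics/t0.png

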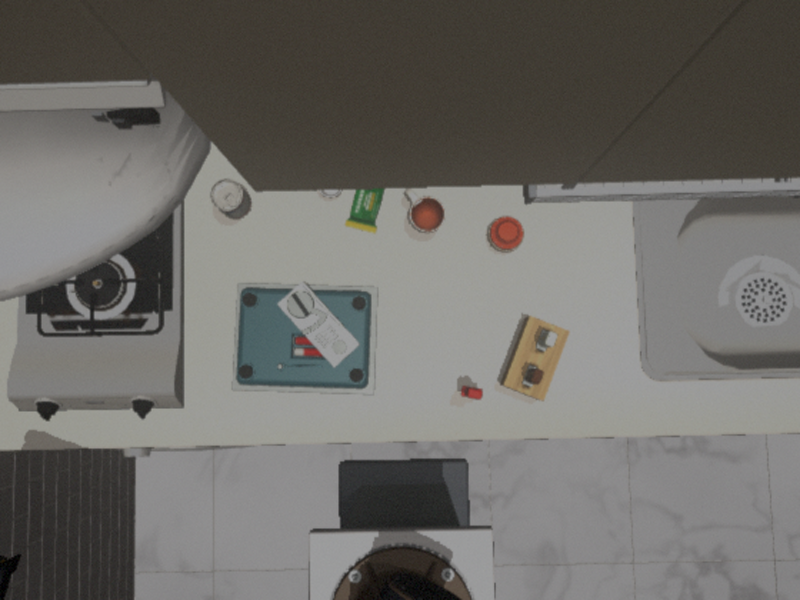

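View pics/s0.png

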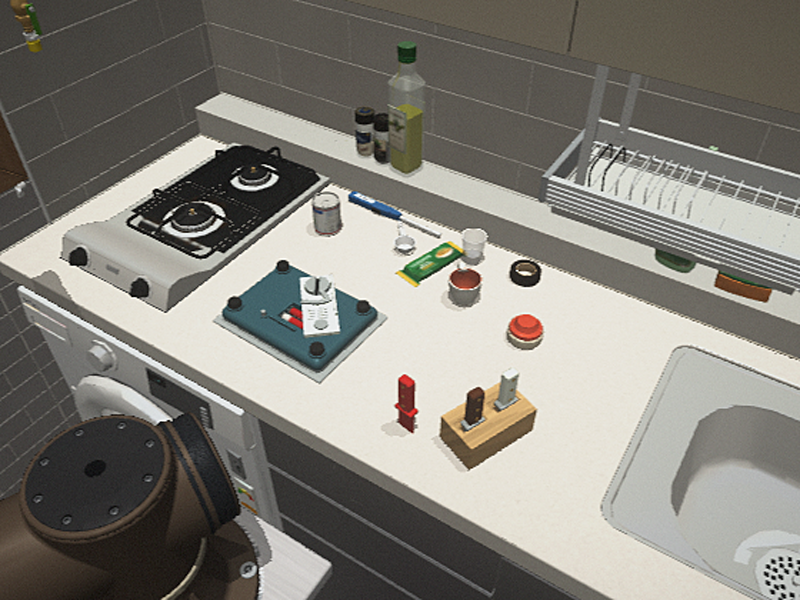

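The top view shows the scale at about (305,338), with its cover open and pointing up-left from the pin at about (340,347). There are three knife-like things:
- A dark-handled one in the block at (533,375). This fits the knife's description.
- The white fork in the block at (545,338).
- A red look-alike at (472,392), standing free.

I'll confirm the choice in an enlarged crop.

```bash
python3 - <<'E'
import cv2,numpy as np
d=np.load('pics/raw0.npz');b=d['b'][:,:,::-1];a=d['a'][:,:,::-1]
r=lambda im,x,y,w,h,W,H:cv2.resize(im[y:y+h,x:x+w],(W,H),interpolation=cv2.INTER_CUBIC)
# top scale crop: (158,192) 112x90 x4 =448x360 ; block (320,215) 85x72 x4 =340x288 ; 
c=np.zeros((600,800,3),np.uint8)
c[:360,:448]=r(b,158,192,112,90,448,360)
c[:288,450:790]=r(b,320,215,85,72,340,288)
c[300:600,460:800]=r(a,265,252,113,100,340,300)[:300]
c[362:600,:400]=r(a,148,178,133,79,400,238)
cv2.imwrite('pics/c0.png',c)
E
```

```text
(no output)
```

View pics/c0.png

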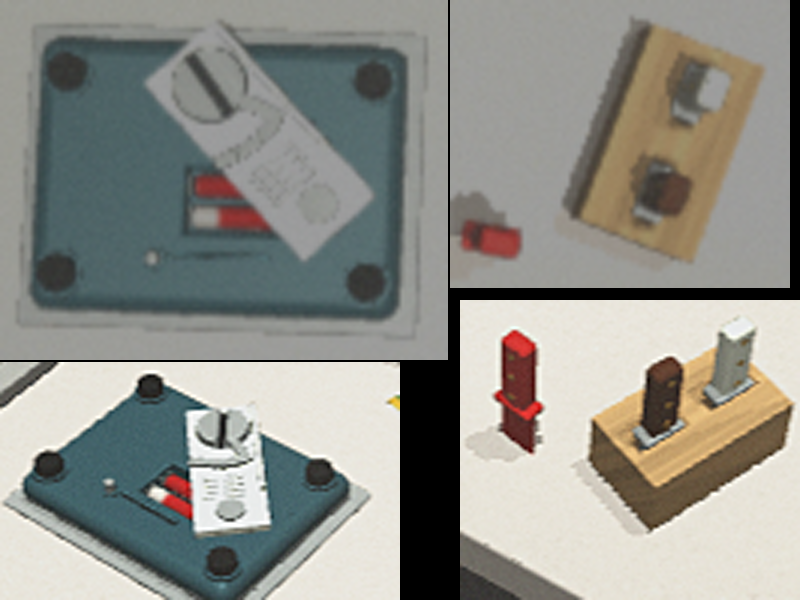

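```bash
cat > h.py <<'E'
import numpy as np
from scipy.optimize import least_squares
from cell import eyes,readout
def proj(m,P):
    c=np.atleast_2d(P)@m['R'].T+m['t'];K=m['intrinsics']
    return np.c_[K[0,0]*c[:,0]/c[:,2]+K[0,2],K[1,1]*c[:,1]/c[:,2]+K[1,2]]
def fish(m,P):
    c=np.atleast_2d(P)@m['R'].T+m['t'];K=m['intrinsics']
    th=np.arctan2(np.hypot(c[:,0],c[:,1]),c[:,2]);s=th/np.hypot(c[:,0],c[:,1])*K[0,0]
    return np.c_[s*c[:,0]+K[0,2],s*c[:,1]+K[1,2]]
def pose(L,p): # local pts, p=x,y,yaw
    c,s=np.cos(p[2]),np.sin(p[2]);L=np.atleast_2d(L)
    return np.c_[p[0]+c*L[:,0]-s*L[:,1],p[1]+s*L[:,0]+c*L[:,1],L[:,2]]
def fit(obs,p0): # obs list of (f,m,L,px)
    r=lambda p:np.concatenate([(f(m,pose(L,p))-px).ravel() for f,m,L,px in obs])
    s=least_squares(r,p0,loss='soft_l1');return s.x,r(s.x).reshape(-1,2)
def ray(m,uv,z,fisheye=False):
    s=least_squares(lambda q:((fish if fisheye else proj)(m,[q[0],q[1],z])-uv).ravel(),[450,0],x_scale=100);return s.x
E
python3 - <<'E'
from h import *
T=eyes.camera_model('top');S=eyes.camera_model('scene')
A=np.array
tp=lambda c,o:(A(c)+.5-A(o[0:2]))/4-.5+A(o[2:])
st=lambda c:(A(c)+.5-A([0,362]))/3.008-.5+A([148,178])
sb=lambda c:(A(c)+.5-A([460,300]))/3.005-.5+A([265,252])
L=A([[62,95,44],[62,-95,44],[-62,-95,44],[-62,95,44],[-15,-64,40.5],[-51,36,43.]])
top=tp([[67,70],[374,78],[365,281],[56,270],[319,204],[152,258]],(0,0,158,192))
sc=st([[150,382],[319,466],[222,556],[49,458],[230,508],[109,483]])
for n,o in(('top',[(proj,T,L,top)]),('scene',[(proj,S,L,sc)]),('both',[(proj,T,L,top),(proj,S,L,sc)])):
    p,r=fit(o,[450,130,0]);print(n,p.round(3));
print(r.round(1).tolist())
lk=ray(T,tp([[209,86]],(0,0,158,192)),43);pin=pose([-15,-64,40],p)[0,:2];d=lk-pin;print('lock',lk,ray(S,st([[223,427]]),43),'pin',pin,'len',np.hypot(*d),'a',p[2]+np.pi/2-np.arctan2(d[1],d[0]))
B=A([[63,36,55],[63,-36,55],[-63,-36,55],[-63,36,55.]])
bt=tp([[650,25],[762,68],[692,260],[582,215]],(450,0,320,215))
bs=sb([[730,350],[793,403],[655,487],[592,418]])
for o in([(proj,T,B,bt)],[(proj,S,B,bs)],[(proj,T,B,bt),(proj,S,B,bs)]):
    p,r=fit(o,[400,-220,-.35]);print('block',p.round(3))
print(r.round(1).tolist());print(pose([[-32,0,55],[32,0,55]],p))
print('handle top',ray(T,tp([[672,192]],(450,0,320,215)),124), ray(S,sb([[664,366]]),124))
print('fork top',ray(T,tp([[713,87]],(450,0,320,215)),124))
print('red',ray(T,tp([[490,240]],(450,0,320,215)),50),'timer/mug',ray(T,A([[506/1.4286,234/1.4286]]),44),ray(T,A([[425/1.4286,214/1.4286]]),50))
E
```

```text
top [ 4.85901e+02  1.59501e+02 -5.60000e-02]
scene [ 4.87459e+02  1.59242e+02 -5.50000e-02]
both [ 4.86557e+02  1.59243e+02 -5.60000e-02]
[[-0.3, -0.5], [0.1, -0.1], [0.5, -0.0], [-0.1, 0.1], [0.1, -0.5], [0.3, -0.6], [-0.3, 0.0], [-0.1, 0.7], [-0.3, 0.2], [-0.6, 0.5], [0.1, 0.3], [-0.2, -0.5]]
lock [540.55157875 162.80484312] [542.07741635 159.96213636] pin [468.01944406  96.17654277] len 98.4898013525261 a 0.7721383513096518
block [ 4.41026e+02 -2.35784e+02 -3.88000e-01]
block [ 4.42165e+02 -2.38615e+02 -4.13000e-01]
block [ 4.41761e+02 -2.37533e+02 -4.02000e-01]
[[1.4, -1.0], [1.4, -0.7], [0.3, 0.2], [-0.3, 0.2], [-1.2, -3.2], [-0.1, 0.4], [-0.2, 0.5], [-0.6, -0.0]]
[[ 412.31695302 -225.00161308   55.        ]
 [ 471.20571085 -250.0638197    55.        ]]
handle top [ 412.11839157 -222.80243631] [ 414.05296801 -224.01518919]
fork top [ 470.96625842 -248.42025174]
red [ 384.52280642 -125.43090969] timer/mug [ 654.03489812 -195.03840862] [691.36350402 -56.0974267 ]
```

```bash
cat >> h.py <<'E'
SC=[486.6,159.2,-.056];BK=[441.8,-237.5,-.402]
def go(x,y,z,yaw=None):
    s=readout.state();p=s['eef_pos'];w=s['tcp_rot'][2];d=np.array([x,y,z])-p
    dp=[d[0]*np.cos(w)+d[1]*np.sin(w),d[0]*np.sin(w)-d[1]*np.cos(w),-d[2]]
    tw=0 if yaw is None else np.degrees((w-yaw+np.pi)%(2*np.pi)-np.pi)
    print('t',round(s['t'],2),'pos',p.round(1),'yaw',round(w,4),'F',s['ft_force'].round(1),'op',round(s['opening'],3),'-> dp',np.round(dp,1),'twist',round(tw,2))
E
python3 -m jog '{"dp":[[-512,-355,65],[-512,-355,65],[-512,-355,65],[-512,-355,65],[-512,-355,65],[-512,-355,65],[-512,-355,65],[-512,-355,65]],"twist":[-13.4,-13.4,-13.4,-13.4,-13.4,-13.4,-13.4,-13.4],"claw":[1,1,1,1,1,1,1,1]}'; python3 -c "
from h import *
go(568,112.6,150,3.0856)"
```

```text
t: 0.82
eef_pos: [385.9, 339.1, 180.0]
tcp_rot: [3.141, 0.0, 3.087]
ft_force: [0.6, 0.4, -0.4]
opening: 0.496
t 0.82 pos [385.9 339.1 180. ] yaw 3.0869 F [ 0.6  0.4 -0.4] op 0.496 -> dp [-194.3 -216.3   30. ] twist 0.08
```

```bash
python3 -m jog '{"dp":[[-194,-216,30],[-194,-216,30],[-194,-216,30],[-194,-216,30],[-194,-216,30],[-194,-216,30],[-194,-216,30],[-194,-216,30]],"twist":[0,0,0,0,0,0,0,0],"claw":[1,1,1,1,1,1,1,1]}'; python3 - <<'E'
from h import *
import cv2
go(568,112.6,100,3.0856)
m=eyes.camera_model('wrist');w=eyes.read_camera('wrist')
np.save('pics/w1.npy',w);import json
p=SC
L=np.array([[62,95,44],[62,-95,44],[-62,-95,44],[-62,95,44],[-15,-64,40.5],[-51,36,43.]])
print(fish(m,pose(L,p)).round(0).tolist())
np.savez('pics/m1.npz',**m)
cv2.imwrite('pics/w1.png',cv2.resize(w[:,:,::-1],(800,600),interpolation=cv2.INTER_CUBIC))
E
```

```text
t: 1.48
eef_pos: [570.4, 109.5, 149.0]
tcp_rot: [-3.141, 0.001, 3.082]
ft_force: [-0.6, -0.8, -0.2]
opening: 0.008
t 1.48 pos [570.4 109.5 149. ] yaw 3.0824 F [-0.6 -0.8 -0.2] op 0.008 -> dp [ 2.6  3.  49. ] twist -0.19
[[432.0, 182.0], [224.0, 181.0], [221.0, 38.0], [438.0, 48.0], [259.0, 91.0], [376.0, 53.0]]
```

View pics/w1.png

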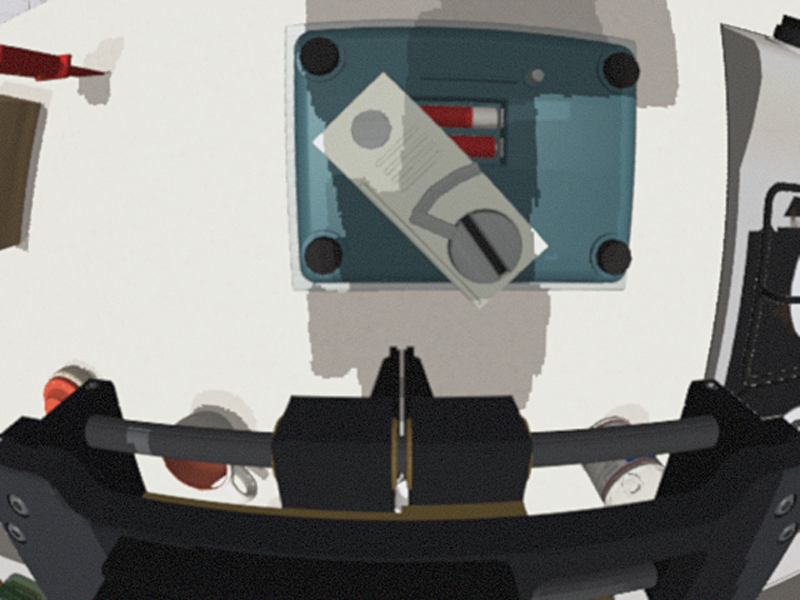

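The wrist view shows the feet at about (320,56), (620,71), (613,257) and (322,255), within 3 px of my fit. The lock is at (485,245), the rail runs along the lower-left edge of the cover, and the fingers are shut at (402,350).

```bash
python3 - <<'E'
from h import *
m=dict(np.load('pics/m1.npz'))
lk=ray(m,np.array([[485,245]])/1.4286-.15,43,True);pin=pose([-15,-64,40],SC)[0,:2];d=lk-pin
a=SC[2]+np.pi/2-np.arctan2(d[1],d[0]);print(lk,np.hypot(*d),'a',a)
print('start px',fish(m,[[568,112.6,37]])*1.4286)
for a in(.77,.5,.25,0): # rail contact at r=85, normal n
    u=np.array([np.sin(a),np.cos(a)]);n=np.array([np.cos(a),-np.sin(a)])
    sup=10*abs(n[0])+12*abs(n[1]);q=np.array([-15,-64])+85*u+(30+sup)*n
    if a==0:print('close scale',q)
    print(a,'TCP world',pose([*q,34],SC)[0].round(1))
go(568,112.6,34,3.0856)
E
```

```text
[540.80908888 161.25196721] 97.6458984301157 a 0.7848650990213815
start px [[407.37460145 289.41582657]]
0.77 TCP world [561.4 120.3  34. ]
0.5 TCP world [550.7 144.8  34. ]
0.25 TCP world [534.3 164.3  34. ]
close scale [25. 21.]
0 TCP world [512.7 178.8  34. ]
t 1.53 pos [568.4 111.7 149.2] yaw 3.0824 F [-0.8  0.9 -0.3] op -0.0 -> dp [  0.5   0.9 115.2] twist -0.18
```

```bash
python3 -m jog '{"dp":[[0,0,40],[0,0,80],[0,0,105],[0,0,114],[0,0,114],[0,0,114]],"twist":[0,0,0,0,0,0],"claw":[1,1,1,1,1,1]}'; python3 -c "
from h import *
go(561.4,120.3,34,3.0856);go(550.7,144.8,34);go(534.3,164.3,34);go(512.7,178.8,34)"
```

```text
t: 2.03
eef_pos: [567.0, 115.2, 36.9]
tcp_rot: [3.141, 0.0, 3.087]
ft_force: [-0.0, 0.1, 1.0]
opening: 0.004
t 2.03 pos [567.  115.2  36.9] yaw 3.0874 F [-0.   0.1  1. ] op 0.004 -> dp [5.9 4.8 2.9] twist 0.1
t 2.03 pos [567.  115.2  36.9] yaw 3.0874 F [-0.   0.1  1. ] op 0.004 -> dp [17.9 28.7  2.9] twist 0
t 2.03 pos [567.  115.2  36.9] yaw 3.0874 F [-0.   0.1  1. ] op 0.004 -> dp [35.3 47.3  2.9] twist 0
t 2.03 pos [567.  115.2  36.9] yaw 3.0874 F [-0.   0.1  1. ] op 0.004 -> dp [57.7 60.6  2.9] twist 0
```

```bash
python3 -m jog '{"dp":[[6,5,2],[12,17,2],[18,28,2],[26,38,2],[35,47,2],[44,53,2],[52,58,2],[58,61,2]],"twist":[0,0,0,0,0,0,0,0],"claw":[1,1,1,1,1,1,1,1]}'; python3 -m jog '{"dp":[[2,0,0],[3,0,0],[4,0,0],[4,0,0]],"twist":[0,0,0,0],"claw":[1,1,1,1]}'; python3 -c "
from h import *
go(512.7,178.8,34,3.0856)"
```

```text
t: 2.7
eef_pos: [512.7, 179.3, 34.5]
tcp_rot: [3.141, 0.003, 3.088]
ft_force: [27.9, -24.4, -5.7]
opening: 0.002
t: 3.03
eef_pos: [513.0, 179.3, 34.8]
tcp_rot: [3.139, 0.011, 3.086]
ft_force: [20.0, -3.2, -10.4]
opening: 0.004
t 3.03 pos [513.  179.3  34.8] yaw 3.0865 F [ 20.   -3.2 -10.4] op 0.004 -> dp [ 0.3 -0.5  0.8] twist 0.05
```

```bash
python3 -m jog '{"dp":[[-15,0,0],[-30,0,-30],[-50,0,-70],[-50,0,-110],[-50,0,-116],[-50,0,-116],[-50,0,-116]],"twist":[0,0,0,0,0,0,0],"claw":[1,1,1,1,0.5,0.2,0]}'; python3 - <<'E'
from h import *
import cv2
go(412.3,-225,200,2.74)
m=eyes.camera_model('wrist');w=eyes.read_camera('wrist');np.savez('pics/m2.npz',**m)
print('cam',-m['R'].T@m['t'])
lk=pose([-15,36,43],SC);uv=fish(m,lk)[0];print('lock pred px',uv, fish(m,pose([[-51,36,43],[-15,-64,40.5]],SC)))
x,y=(uv-[93,70]).astype(int);x=max(0,x);y=max(0,y);c=w[y:y+140,x:x+187,::-1];print(x,y,c.shape)
cv2.imwrite('pics/w2.png',cv2.resize(c,None,fx=4,fy=4,interpolation=cv2.INTER_CUBIC))
E
```

```text
t: 3.62
eef_pos: [557.3, 176.2, 149.5]
tcp_rot: [3.142, -0.001, 3.087]
ft_force: [-1.1, -0.3, -0.2]
opening: 0.16
t 3.62 pos [557.3 176.2 149.5] yaw 3.0867 F [-1.1 -0.3 -0.2] op 0.16 -> dp [ 122.8 -408.5  -50.5] twist 19.86
cam [473.44855876 179.93770228 318.88789767]
lock pred px [299.87116483 110.5222697 ] [[300.00804759  68.38878003]
 [184.00372016 113.29969595]]
206 40 (140, 187, 3)
```

View pics/w2.png

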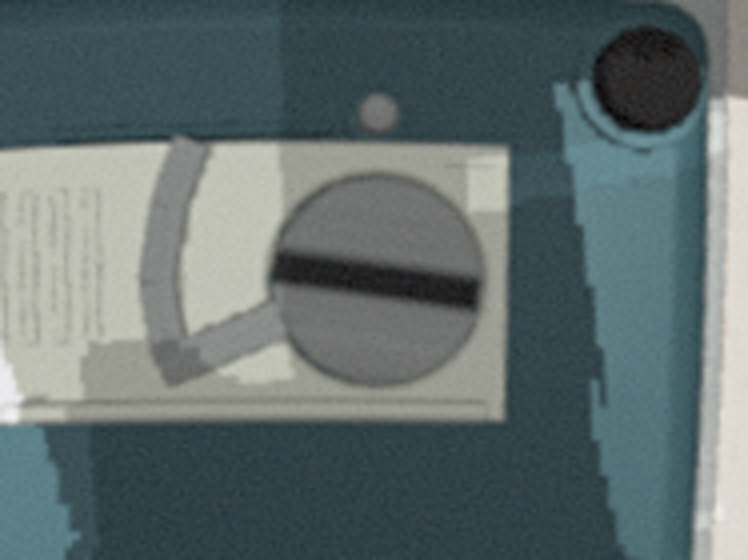

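The cover is shut. The lock is at crop (378,280) and the post at (378,112), both within 1 px of prediction. The slot runs from (278,266) to (478,293).

```bash
python3 - <<'E'
from h import *
m=dict(np.load('pics/m2.npz'));f=lambda c:ray(m,(np.array([c])+.5)/4-.5+[206,40],43,True)
a,b=f((278,266)),f((478,293));d=b-a
print(a,b,np.arctan2(d[1],d[0]),'lock',f((378,280)),pose([-15,36,43],SC),'post',f((378,112)),pose([-51,36,43],SC))
E
```

```text
[468.83950461 175.53239652] [476.42192163 217.19128413] 1.390755227437295 lock [472.88671125 196.234049  ] [[473.63846032 195.98312778  43.        ]] post [437.03932976 198.13187991] [[437.69489357 197.99807425  43.        ]]
```

```bash
python3 -m jog '{"dp":[[123,-409,-50],[123,-409,-50],[123,-409,-50],[123,-409,-50],[123,-409,-50],[123,-409,-50],[123,-409,-50],[123,-409,-50]],"twist":[20,20,20,20,20,20,20,20],"claw":[0,0,0,0,0,0,0,0]}'; python3 -c "
from h import *
go(412.3,-225,200,2.74)"
```

```text
t: 4.33
eef_pos: [443.8, -136.3, 187.4]
tcp_rot: [3.141, -0.003, 2.738]
ft_force: [1.9, -0.6, -0.9]
opening: 0.499
t 4.33 pos [ 443.8 -136.3  187.4] yaw 2.7379 F [ 1.9 -0.6 -0.9] op 0.499 -> dp [ -5.9 -94.  -12.6] twist -0.12
```

```bash
python3 -m jog '{"dp":[[-6,-94,-12],[-6,-94,-12],[-6,-94,-12],[-6,-94,-12],[-6,-94,-12]],"twist":[0,0,0,0,0],"claw":[0,0,0,0,0]}'; python3 - <<'E'
from h import *
import cv2
go(412.3,-225,200,2.74)
m=eyes.camera_model('wrist');w=eyes.read_camera('wrist');np.savez('pics/m3.npz',**m)
print('cam',-m['R'].T@m['t'])
B=np.array([[63,36,55],[63,-36,55],[-63,-36,55],[-63,36,55.],[-32,0,125],[32,0,125]])
print((fish(m,pose(B,BK))*1.4286).round(0).tolist())
cv2.imwrite('pics/w3.png',cv2.resize(w[:,:,::-1],(800,600),interpolation=cv2.INTER_CUBIC))
E
```

```text
t: 4.75
eef_pos: [413.6, -223.6, 199.5]
tcp_rot: [3.141, -0.003, 2.736]
ft_force: [-0.2, 0.1, -0.5]
opening: 0.503
t 4.75 pos [ 413.6 -223.6  199.5] yaw 2.7358 F [-0.2  0.1 -0.5] op 0.503 -> dp [ 0.6 -1.8 -0.5] twist -0.24
cam [ 336.60143161 -191.65716219  368.98975287]
[[447.0, 399.0], [354.0, 399.0], [347.0, 236.0], [452.0, 236.0], [399.0, 312.0], [400.0, 411.0]]
```

View pics/w3.png

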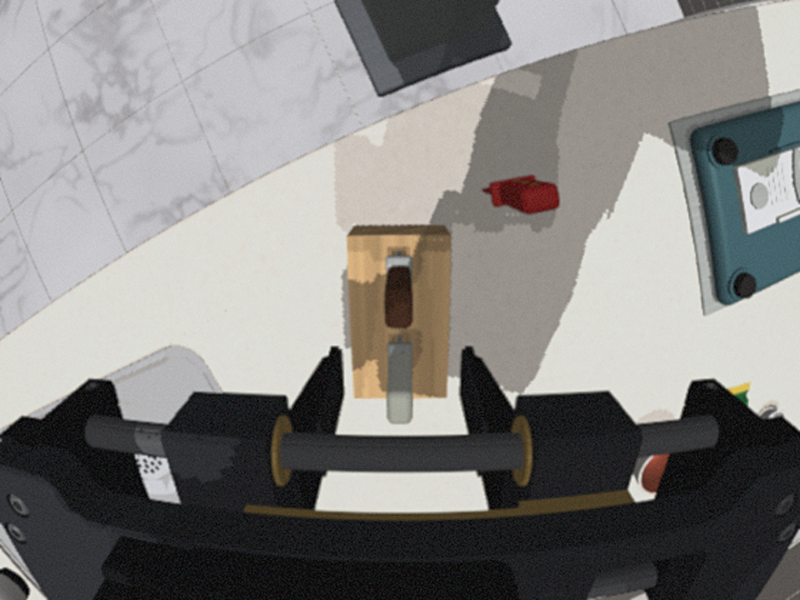

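The block's corners and both handles sit where predicted: dark knife at (398,310), fork at (400,410), red look-alike at (525,195). I'm descending on the dark-handled knife.

```bash
python3 -m jog '{"dp":[[0.5,-1,40],[0.5,-1,80],[0.5,-1,110],[0.5,-1,127],[0.5,-1,127],[0.5,-1,127],[0.5,-1,127],[0.5,-1,127]],"twist":[0,0,0,0,0,0,0,0],"claw":[0,0,0,0,0,0,1,1]}'; python3 -m jog '{"dp":[[0,0,0],[0,0,0],[0,0,0],[0,0,0],[0,0,0],[0,0,0]],"twist":[0,0,0,0,0,0],"claw":[1,1,1,1,1,1]}'; python3 -c "
from h import *
go(412.3,-225,72,2.74)"
```

```text
t: 5.47
eef_pos: [414.1, -224.6, 75.0]
tcp_rot: [-3.141, 0.002, 2.739]
ft_force: [-0.9, 0.4, 0.0]
opening: 0.41
t: 5.97
eef_pos: [413.5, -224.9, 74.3]
tcp_rot: [-3.142, 0.001, 2.737]
ft_force: [-0.1, 0.7, 7.1]
opening: 0.167
t 5.97 pos [ 413.5 -224.9   74.3] yaw 2.7374 F [-0.1  0.7  7.1] op 0.167 -> dp [ 1.1 -0.6  2.3] twist -0.15
```

```bash
python3 -m jog '{"dp":[[0,0,-15],[0,0,-30],[0,0,-50],[0,0,-75],[0,0,-100],[0,0,-120],[0,0,-120],[0,0,-120]],"twist":[0,0,0,0,0,0,0,0],"claw":[1,1,1,1,1,1,1,1]}'; python3 -c "
from h import *
go(473.3,196.1,190,1.391)"
```

```text
t: 6.63
eef_pos: [413.4, -224.8, 194.3]
tcp_rot: [-3.141, 0.002, 2.737]
ft_force: [0.5, -0.9, -0.5]
opening: 0.164
t 6.63 pos [ 413.4 -224.8  194.3] yaw 2.7375 F [ 0.5 -0.9 -0.5] op 0.164 -> dp [110.5 410.6   4.3] twist 77.15
```

```bash
python3 -m jog '{"dp":[[110,411,4],[110,411,4],[110,411,4],[110,411,4],[110,411,4],[110,411,4],[110,411,4],[110,411,4]],"twist":[77,77,77,77,77,77,77,77],"claw":[1,1,1,1,1,1,1,1]}'; python3 -c "
from h import *
go(473.3,196.1,190,1.391)"
```

```text
t: 7.3
eef_pos: [454.1, 57.3, 189.8]
tcp_rot: [-3.139, -0.001, 1.882]
ft_force: [-0.0, -0.9, -0.5]
opening: 0.169
t 7.3 pos [454.1  57.3 189.8] yaw 1.8821 F [-0.  -0.9 -0.5] op 0.169 -> dp [126.2  60.8  -0.2] twist 28.14
```

```bash
python3 -m jog '{"dp":[[126,61,20],[126,61,40],[126,61,55],[126,61,55],[126,61,55],[126,61,55],[126,61,55],[126,61,55]],"twist":[28,28,28,28,28,28,28,28],"claw":[1,1,1,1,1,1,1,1]}'; python3 - <<'E'
from h import *
import cv2
go(473.3,196.1,103,1.391)
m=eyes.camera_model('wrist');w=eyes.read_camera('wrist');s=eyes.read_camera('scene');S=eyes.camera_model('scene')
np.savez('pics/m4.npz',**m)
st=readout.state();p=st['eef_pos'];yaw=st['tcp_rot'][2];print(p)
tip=[p[0],p[1],p[2]-64.3]
e=15*np.array([np.cos(yaw),np.sin(yaw),0])
P=np.array([tip-e,tip+e,[473.3,196.1,43]])
u=fish(m,P);v=proj(S,P);print(u.round(1).tolist(),v.round(1).tolist())
x,y=(u.mean(0)-[50,55]).astype(int);X,Y=(v.mean(0)-[50,75]).astype(int);print(x,y,X,Y)
c=np.hstack([w[y:y+110,x:x+100],np.zeros((110,0,3),np.uint8),s[Y:Y+110,X:X+100]])[:,:,::-1]
cv2.imwrite('pics/w4.png',cv2.resize(c,None,fx=4,fy=4,interpolation=cv2.INTER_CUBIC))
E
```

```text
t: 7.97
eef_pos: [473.3, 193.6, 135.9]
tcp_rot: [-3.141, 0.0, 1.4]
ft_force: [0.5, -0.4, -0.6]
opening: 0.167
t 7.97 pos [473.3 193.6 135.9] yaw 1.3998 F [ 0.5 -0.4 -0.6] op 0.167 -> dp [ 2.4 -0.5 32.9] twist 0.51
[473.68642507 193.49069294 136.45370957]
[[281.2, 241.0], [281.3, 203.9], [280.2, 208.4]] [[197.1, 203.9], [189.2, 198.4], [193.6, 209.4]]
230 162 143 128
```

View pics/w4.png

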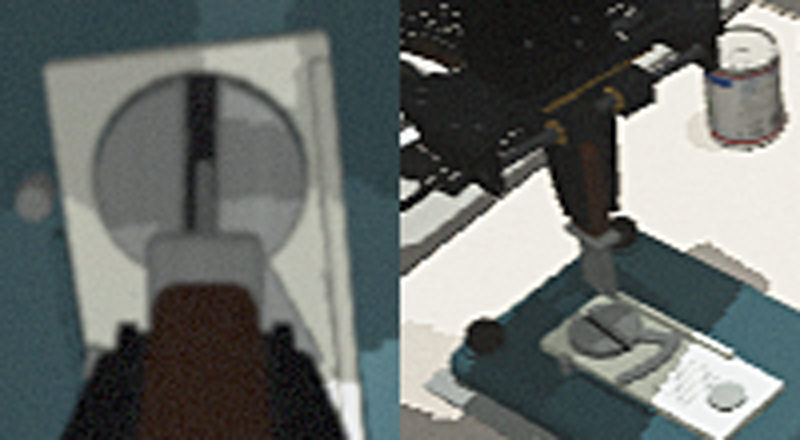

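Wrist view: the blade is at crop (206,200) and the slot at (201,110). The blade is about 1 mm to the right and parallel, so I'll correct by -1 in y and descend.

```bash
python3 -m jog '{"dp":[[2.4,-1,8],[2.4,-1,16],[2.4,-1,22],[2.4,-1,26],[2.4,-1,30],[2.4,-1,33],[2.4,-1,34.5],[2.4,-1,34.5]],"twist":[0.4,0.4,0.4,0.4,0.4,0.4,0.4,0.4],"claw":[1,1,1,1,1,1,1,1]}'; python3 -c "
from h import *
go(473.3,196.1,101,-0.056)"
```

```text
t: 8.73
eef_pos: [472.9, 196.9, 101.4]
tcp_rot: [-3.141, 0.0, 1.392]
ft_force: [0.0, 0.3, -0.8]
opening: 0.17
t 8.73 pos [472.9 196.9 101.4] yaw 1.3918 F [ 0.   0.3 -0.8] op 0.17 -> dp [-0.7  0.5  0.4] twist 82.95
```

```bash
python3 -m jog '{"dp":[[0,0,0],[0,0,0],[0,0,0],[0,0,0],[0,0,0],[0,0,0],[0,0,0],[0,0,0]],"twist":[5,10,15,20,25,30,35,40],"claw":[1,1,1,1,1,1,1,1]}'; python3 -c "
from h import *
go(473.3,196.1,101,-0.056);print(readout.state()['moment'])"
```

```text
t: 9.4
eef_pos: [473.0, 197.1, 101.9]
tcp_rot: [-3.141, -0.0, 0.689]
ft_force: [0.2, 0.4, -1.0]
opening: 0.17
t 9.4 pos [473.  197.1 101.9] yaw 0.6894 F [ 0.2  0.4 -1. ] op 0.17 -> dp [-0.4  1.   0.9] twist 42.71
[0.23190077 0.20599693 0.04954977]
```

```bash
python3 -m jog '{"dp":[[0,0,0],[0,0,0],[0,0,0],[0,0,0],[0,0,0],[0,0,0],[0,0,0],[0,0,0]],"twist":[6,12,18,24,30,36,42,46],"claw":[1,1,1,1,1,1,1,1]}'; python3 -m jog '{"dp":[[0,0,0],[0,0,0],[0,0,0],[0,0,0]],"twist":[2,4,5,5],"claw":[1,1,1,1]}'; python3 -c "
from h import *
go(473.3,196.1,101,-0.056);print(readout.state()['moment'])"
```

```text
t: 10.07
eef_pos: [473.2, 197.2, 101.9]
tcp_rot: [-3.141, -0.001, -0.115]
ft_force: [0.2, 1.1, -2.5]
opening: 0.166
t: 10.4
eef_pos: [473.1, 197.1, 101.9]
tcp_rot: [-3.141, -0.0, -0.197]
ft_force: [0.2, 0.3, -2.2]
opening: 0.164
t 10.4 pos [473.1 197.1 101.9] yaw -0.1969 F [ 0.2  0.3 -2.2] op 0.164 -> dp [0.4 1.  0.9] twist -8.07
[0.45743877 0.08978967 0.06560543]
```

```bash
python3 -m jog '{"dp":[[0,0,0],[0,0,0],[0,0,0]],"twist":[2,3,3],"claw":[1,1,1]}';python3 -c "
from h import *
print(readout.state()['moment'])"; python3 -m jog '{"dp":[[0,0,0],[0,0,0],[0,0,0]],"twist":[2,3,3],"claw":[1,1,1]}'; python3 - <<'E'
from h import *
import cv2
go(473.3,196.1,101,-0.056);print(readout.state()['moment'])
w=eyes.read_camera('wrist');s=eyes.read_camera('scene')
c=np.hstack([w[140:270,210:350],s[120:250,150:290]])[:,:,::-1]
cv2.imwrite('pics/w5.png',cv2.resize(c,None,fx=2.85,fy=2.85,interpolation=cv2.INTER_CUBIC))
E
```

```text
t: 10.65
eef_pos: [473.6, 197.2, 101.9]
tcp_rot: [-3.141, -0.001, -0.248]
ft_force: [2.0, 3.6, -2.4]
opening: 0.168
[ 0.74945876 -0.42003452  0.33556797]
t: 10.9
eef_pos: [474.2, 197.2, 101.9]
tcp_rot: [-3.14, -0.003, -0.3]
ft_force: [5.6, 3.8, -3.9]
opening: 0.161
t 10.9 pos [474.2 197.2 101.9] yaw -0.2999 F [ 5.6  3.8 -3.9] op 0.161 -> dp [-0.5  1.3  0.9] twist -13.98
[ 0.6871248  -1.05520565  0.62548567]
```

View pics/w5.png

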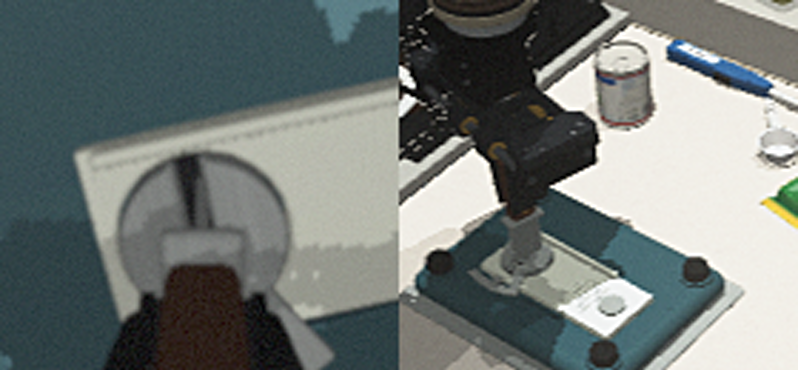

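The moment rose to 0.63 N m against friction of 0.05, so the lock is at its stop. The picture shows the blade in the slot and the hook on the post side. I'll ease back to the middle of the play and lift.

```bash
python3 -m jog '{"dp":[[0,0,0],[0,0,0],[0,0,0],[0,0,-15],[0,0,-40],[0,0,-75],[0,0,-100],[0,0,-100]],"twist":[-5,-10,-10,-10,-10,-10,-10,-10],"claw":[1,1,1,1,1,1,1,1]}'; python3 -c "
from h import *
go(413.5,-224.9,200,-0.402)"
```

```text
t: 11.67
eef_pos: [474.5, 197.3, 206.3]
tcp_rot: [-3.139, -0.006, -0.129]
ft_force: [-0.0, -0.5, -1.1]
opening: 0.169
t 11.67 pos [474.5 197.3 206.3] yaw -0.129 F [-0.  -0.5 -1.1] op 0.169 -> dp [ -6.2 426.5   6.3] twist 15.64
```

```bash
python3 -m jog '{"dp":[[-6,426,0],[-6,426,0],[-6,426,0],[-6,426,0],[-6,426,0],[-6,426,0],[-6,426,0],[-6,426,0]],"twist":[15.6,15.6,15.6,15.6,15.6,15.6,15.6,15.6],"claw":[1,1,1,1,1,1,1,1]}'; python3 -c "
from h import *
go(413.5,-224.9,200,-0.402)"
```

```text
t: 12.33
eef_pos: [425.0, -134.9, 201.2]
tcp_rot: [-3.142, 0.001, -0.401]
ft_force: [2.1, -0.4, -1.5]
opening: 0.164
t 12.33 pos [ 425.  -134.9  201.2] yaw -0.401 F [ 2.1 -0.4 -1.5] op 0.164 -> dp [24.5 87.3  1.2] twist 0.06
```

```bash
python3 -m jog '{"dp":[[24.5,87.3,1],[24.5,87.3,1],[24.5,87.3,20],[24.5,87.3,40],[24.5,87.3,55],[24.5,87.3,55],[24.5,87.3,55]],"twist":[0,0,0,0,0,0,0],"claw":[1,1,1,1,1,1,1]}'; python3 - <<'E'
from h import *
import cv2
go(413.5,-224.9,74.5,-0.402)
w=eyes.read_camera('wrist');m=eyes.camera_model('wrist');s=eyes.read_camera('scene')
p=readout.state()['eef_pos'];tip=np.array([p[0],p[1],p[2]-64.3]);print('tip',tip)
print('slot ends px',(fish(m,pose([[-52,0,55],[-12,0,55],[-32,5,55],[-32,-5,55]],BK))-[210,140]).round(1)*2.85)
c=np.hstack([w[140:270,210:350],s[190:320,250:390]])[:,:,::-1]
cv2.imwrite('pics/w6.png',cv2.resize(c,None,fx=2.85,fy=2.85,interpolation=cv2.INTER_CUBIC))
E
```

```text
t: 12.92
eef_pos: [414.4, -222.8, 146.1]
tcp_rot: [-3.141, 0.002, -0.4]
ft_force: [0.2, -0.1, -0.9]
opening: 0.167
t 12.92 pos [ 414.4 -222.8  146.1] yaw -0.4003 F [ 0.2 -0.1 -0.9] op 0.167 -> dp [-0.   2.2 71.6] twist 0.1
tip [ 415.12844683 -223.06069659   82.9669871 ]
slot ends px [[208.905 275.025]
 [209.475 147.06 ]
 [192.375 212.61 ]
 [226.005 212.61 ]]
```

View pics/w6.png

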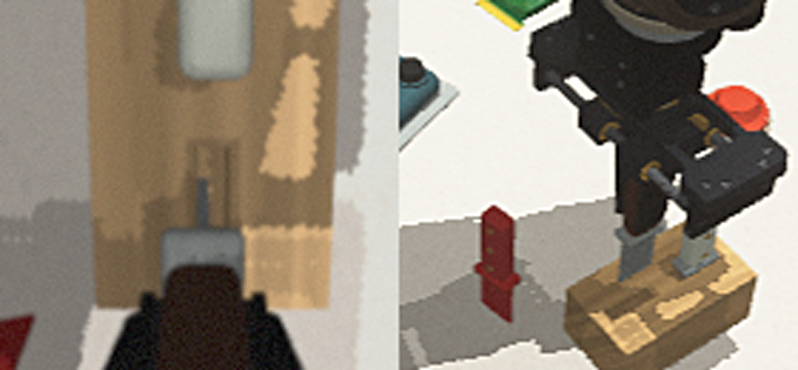

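The blade is at crop x=203 and the slot at about 214 (pixels 190–240), so it needs about +3 mm in tool y.

```bash
python3 -m jog '{"dp":[[0,3,0],[0,3,10],[0,3,20],[0,3,30],[0,3,38],[0,3,46],[0,3,54],[0,3,54]],"twist":[0,0,0,0,0,0,0,0],"claw":[1,1,1,1,1,1,1,1]}'; python3 -c "
from h import *
go(413.5,-224.9,74.5,-0.402)"
```

```text
t: 13.68
eef_pos: [413.5, -225.7, 91.6]
tcp_rot: [-3.141, 0.001, -0.399]
ft_force: [0.1, -0.3, 0.1]
opening: 0.169
t 13.68 pos [ 413.5 -225.7   91.6] yaw -0.399 F [ 0.1 -0.3  0.1] op 0.169 -> dp [-0.3 -0.7 17.1] twist 0.17
```

```bash
python3 -m jog '{"dp":[[0,0,6],[0,0,11],[0,0,15],[0,0,17],[0,0,18],[0,0,18]],"twist":[0,0,0,0,0,0],"claw":[1,1,1,1,1,1]}'; python3 -c "
from h import *
go(413.5,-224.9,74.5,-0.402)"
```

```text
t: 14.18
eef_pos: [413.8, -225.9, 74.5]
tcp_rot: [-3.141, 0.0, -0.399]
ft_force: [-0.3, -0.1, -0.7]
opening: 0.166
t 14.18 pos [ 413.8 -225.9   74.5] yaw -0.3989 F [-0.3 -0.1 -0.7] op 0.166 -> dp [-0.6 -0.8  0. ] twist 0.18
```

```bash
python3 -m jog '{"dp":[[0,0,1],[0,0,1.5],[0,0,1.5]],"twist":[0,0,0],"claw":[1,1,1]}'; python3 -m jog '{"dp":[[0,0,0],[0,0,0],[0,0,0],[0,0,0]],"twist":[0,0,0,0],"claw":[0.5,0,0,0]}'; python3 -m jog '{"dp":[[0,0,-15],[0,0,-45],[0,0,-80],[0,0,-115],[0,0,-130],[0,0,-130],[0,0,-130]],"twist":[0,0,0,0,0,0,0],"claw":[0,0,0,0,0,0,0]}'; python3 - <<'E'
from h import *
import cv2
print(readout.state()['eef_pos'])
b=eyes.read_camera('top');s=eyes.read_camera('scene');w=eyes.read_camera('wrist')
r=lambda im,x,y,wd,h:cv2.resize(im[y:y+h,x:x+wd,::-1],(400,300),interpolation=cv2.INTER_CUBIC)
c=np.vstack([np.hstack([r(b,158,192,120,90),r(s,265,240,133,100)]),np.hstack([r(s,148,170,133,100),r(w,180,110,200,150)])])
cv2.imwrite('pics/f.png',c)
E
```

```text
t: 14.43
eef_pos: [413.8, -225.9, 74.3]
tcp_rot: [3.141, -0.001, -0.399]
ft_force: [-4.0, 2.3, 14.7]
opening: 0.165
t: 14.77
eef_pos: [413.8, -225.9, 73.2]
tcp_rot: [-3.142, -0.0, -0.399]
ft_force: [0.2, -0.2, -0.0]
opening: 0.394
t: 15.35
eef_pos: [413.8, -225.9, 203.5]
tcp_rot: [3.141, -0.001, -0.399]
ft_force: [0.5, -0.5, -0.1]
opening: 0.5
[ 413.79154897 -225.88993071  203.4668467 ]
```

View pics/f.png

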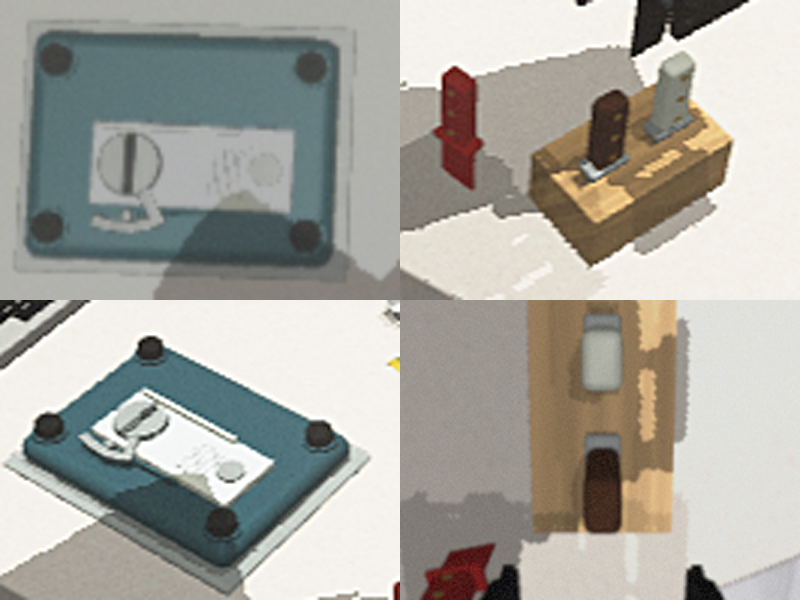

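The top view shows the slot square across the shut cover at (128,163) and the hook round behind the post at (127,218). The knife stands home in the block, level with the fork, and the gripper is clear.

```bash
python3 -c "
from cell import job_done
print(job_done())"
```

```text
the job is handed in; nothing more can be done
None
```

I handed the job in at about 15.5 s of the 69 s allowed. `job_done` gives no verdict, so what follows is from my own checks.

- **Cover:** I pushed it shut with closed fingers on the rail until the stop pushed back with about 20 N. The wrist picture afterwards showed the lock and post within 1 px of where a shut cover puts them.
- **Lock:** The dark-handled knife's blade went into the slot without measurable force. I turned it clockwise until the moment rose to about 0.63 N m, well above the lock's 0.05 N m friction, so it was at its stop. The last top view shows the slot across the cover and the hook lying behind the post. The slot angle read off that view was about 4° past square, which I put down to reading error.
- **Knife:** I put it back in its own slot. The bolster met the block with about 15 N at the height where I had gripped it. After release it stands upright next to the fork.
- **Everything else:** The last pictures show the fork, the red look-alike and the scale where they were. I did not measure the mug, tin or timer at the end, but the arm never went near them.

None of the checks failed. I viewed 9 pictures.

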